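Dig the charcoal block out from the back of the bench rack

ROBOT

A 6-joint arm with a two-finger parallel gripper is mounted at the origin on a cart in front of the work surface, level with it; the furniture and walls round the work are solid. World frame = base frame: x ahead of the robot, y to its left, z up, the work surface at z = 0. Lengths are in m, angles in rad, forces in N, time in s.
With the tool pointing down it reaches from about 0.35 to 0.8 m from the base axis. Payload 7.3 kg.
Tool frame: the origin (TCP) lies between the finger pads; the fingertips stand 25 mm ahead of it and the grasp point (between the pads) lies 6 mm ahead of it (r.tip_extent is the distance from the TCP to the fingertips, in m); z points along the fingers, y is the direction in which the jaws open and shut (so a half turn about z gives the same grasp; the last joint's range is limited). The gripper opens to 85 mm and grips with 20 to 120 N. Pads are 22 mm wide; open, the fingers measure 114 mm over their backs; the gripper's body (76 mm by 85 mm) begins 54 mm behind the grasp point. The pads swing forward as they close: fully open they stand 13 mm farther back than shut.
Start: joints at [1.009, 0.342, 1.524, -0, 1.275, -0.146], TCP at [0.212, 0.48, 0.256] pointing down, gripper open.
Joint ranges: [-2.53, 2.53], [-0.77, 2.02], [0.04, 2.7], [-1, 4.14], [0.28, 2.66], [-3.11, 3.11]. Speed limits (rad/s): [2.57, 2.57, 3.14, 3.14, 3.14, 3.14].

INTERFACE

Orientations are given as a unit quaternion [x, y, z, w].
In Python, from workcell import r, command_gripper, optics gives the robot as it stands. The module is installed in compiled form; this text tells all that it offers. Calls block until the motion is done:
- r.reach(position, orientation): joint-space move of the TCP to a pose.
- r.move_straight(position, orientation=None, speed=0.15, max_force=None): straight line of the TCP; orientation=None keeps the orientation; speed is the mean speed in m/s. With max_force (N) it stops when the force on the tool has changed by that much, and returns True; else False.
- r.movej(angles): joint-space move.
- command_gripper(opening, force=None): finger opening in m; force is the grip in N (None keeps the last); returns when the fingers have stopped.
- r.hold(seconds).
- r.solve_ik(position, orientation): joint angles nearest the present ones, or None.
- r.read_state(): the state.
- optics.get_image(name): name is "scene" or "side" or "wrist"; returns (picture, depth): 480x640x3 uint8, red, green, blue; 480x640 float32, m along the optical axis (not along the pixel's ray), 0 where there is no reading.
- optics.camera_model(name): a dict with "K" (3x3 intrinsics, pixels), "R" (3x3) and "t" (3): a world point X has camera coordinates R X + t; the wrist camera has in their place "tool_from_camera" (4x4, takes a point from camera to tool coordinates, whose origin is the TCP and whose axes are the flange's). Camera axes: x right, y down, z forward; pixel columns grow to the right and rows downward; lengths in m; the calibration is good to about 2 mm. A picture is of the moment at which its call begins: read the wrist's pose just before it. camera_model takes no time and is no camera call.
A pose or a line that the arm cannot do raises r.PlanningError and nothing moves.
- r.finish_job(): hands the job in, once; it reports no verdict.
The state is a dict: "time_s": time; "joint_positions": joint angles; "dq": joint speeds; "tau": joint torques, N m; "eef_pos": TCP position; "eef_rot": TCP orientation; "contact_force": force on the tool from outside, world axes, zero at the start; "torque": the same for the moment, N m; "grip_width": finger opening in m.
Only numpy, scipy, OpenCV 4.12 (cv2) and the standard library are available. Lean on these libraries where they do the work, as an engineer would, in place of code of your own. Each camera call takes 0.05 s, during which the arm holds its last target.

TASK

The black charcoal block at the back of the wooden rack is needed on the brown burnt tile: stand the jar and the carton that are in its way upright on the pale tile, then, while they wait there, lay the charcoal block flat in the middle of the brown tile, square with the tile's edges. After that put the carton and the jar back upright in the rack just where each one stood, the carton straight across the rack as before. Leave the brass tube and the wax puck where they are.

Things in the scene. Friction and masses are not known exactly. Their poses are not given: they have to be found in the camera images.
- charcoal_block: Loose black charcoal soldering block bound with wire, 50 (x) x 75 (y) x 24 high mm, 0.06 kg. Origin: centre of its underside. It starts at the back of the rack, long side across it, about 16 mm behind the carton and 34 mm before the back board; with only 12 mm free at its ends it is gripped over its 50 mm width, along the rack's x.
- carton: Loose small rigid card box with green top and pale sides, 30 (x) x 78 (y) x 40 high mm, 0.035 kg. Origin: centre of its underside. It starts standing across the rack in front of the charcoal block; gripped over its 30 mm width. Its top is 16 mm above that of the block close behind it, so a finger may come down behind it only to above the block.
- jar: Loose round amber jar with black screw cap (fixed shut) and small label, 50 mm diameter, 58 mm high (cap 48 mm diameter, from 46 mm up), 0.09 kg. Origin: centre of its underside. It starts at the front of the rack, about 14 mm in front of the carton; best gripped across the rack, along the rack's y.
- rack: Fixed wooden rack, 222 (x) x 116 (y) mm, open in front (-x) and on top. Origin: centre of its underside; x points to its back. Base top at z = 6 mm. Side rails 100 mm apart inside, tops at z = 24 mm. Back board: inner face at x = +103 mm, top at z = 32 mm. In it stand the jar (x about -64 mm), the carton (-10) and the charcoal block (+45), all at y about 0.
- pale_tile: Fixed flat pale speckled tile, the empty side area, 143 (x) x 223 (y) x 13 high mm. Origin: centre of its underside; its top is 13 mm above the origin; y along its long side.
- brown_tile: Fixed flat dark brown scorched tile, 151 (x) x 166 (y) x 13 high mm. Origin: centre of its underside; its top is 13 mm above the origin. Where the charcoal block must finally lie.
- brass_tube: Loose bystander, not to be moved: an upright brass tube of 22 mm diameter on a 28 x 40 mm plate, 57 mm high. Origin: centre of its underside.
- wax_puck: Loose bystander, not to be moved: a yellow-brown round wax puck, 46 mm diameter, 16 mm high. Origin: centre of its underside.
There are look-alikes about, which are no part of the job. What is meant by the jar is not turquoise, and is the smaller of those in its own colour.

How it is judged:
On the way, in this order (a step that is already met when the one before it is completed fails the run):
1. the jar and the carton both stand upright on the pale tile, let go (x of jar in the frame of pale_tile between -0.065 and 0.065 m and y of jar in the frame of pale_tile between -0.105 and 0.105 m and z of jar in the frame of pale_tile between 0.008 and 0.018 m and linear speed of each of jar, carton below 0.02 m/s and angle between each of jar, carton's own z axis and vertical below 0.1 rad and contact force between each of jar, carton and the fingers below 0.2 N and x of carton in the frame of pale_tile between -0.065 and 0.065 m and y of carton in the frame of pale_tile between -0.105 and 0.105 m and z of carton in the frame of pale_tile between 0.008 and 0.018 m), for 0.2 s.
2. the charcoal block lies in the middle of the brown tile, square with it and let go, while the jar and the carton still stand on the pale tile (all of step 1 and horizontal distance between charcoal_block and brown_tile below 0.015 m and z of charcoal_block in the frame of brown_tile between 0.008 and 0.018 m and (angle between the y axis of charcoal_block and the y axis of brown_tile, either way round below 0.2 rad or angle between the y axis of charcoal_block and the x axis of brown_tile, either way round below 0.2 rad) and linear speed of charcoal_block below 0.02 m/s and angle between charcoal_block's own z axis and vertical below 0.1 rad and contact force between charcoal_block and the fingers below 0.2 N), for 0.2 s.
At the end, for the whole second after the job is handed in: Charcoal block flat on the brown tile, centre within 15 mm of its centre, square with its edges within 0.2 rad; carton and jar upright in the rack, each within 15 mm of where it started, carton within 0.2 rad of straight across the rack; all released and at rest (horizontal distance between charcoal_block and brown_tile below 0.015 m and z of charcoal_block in the frame of brown_tile between 0.008 and 0.018 m and (angle between the y axis of charcoal_block and the y axis of brown_tile, either way round below 0.2 rad or angle between the y axis of charcoal_block and the x axis of brown_tile, either way round below 0.2 rad) and linear speed of each of charcoal_block, carton, jar below 0.02 m/s and angle between each of charcoal_block, carton, jar's own z axis and vertical below 0.1 rad and contact force between each of charcoal_block, carton, jar and the fingers below 0.2 N and distance of each of carton, jar from where it was at the start of the episode below 0.015 m and angle between the y axis of carton and the y axis of rack, either way round below 0.2 rad); the robot touches nothing.
It fails at once if the brass tube or the wax puck is shifted by more than 20 mm (distance of any of brass_tube, wax_puck from where it was at the start of the episode above 0.02 m).
It also fails if it takes over 128 s, if anything falls off the work surface, if the arm or the gripper's body presses on something with over 40 N, if the wrist force passes 120 N, or if a joint passes its speed limit or range.

## Working session

There is one attempt and no reset: what is moved stays moved. The work goes in short steps, each a Python script; the robot and the scene stay as the last script left them, time stands still between calls to the robot, and variables do not carry over. Pictures are saved under pics/ and viewed, and the job is handed in when it is done.

```bash
mkdir -p pics
python3 - <<'E'
from workcell import r, command_gripper, optics
import cv2, numpy as np, pickle
s=r.read_state(); print(s['time_s'],s['eef_pos'],s['eef_rot'],r.tip_extent)
for n in ['scene','side','wrist']:
    p,d=optics.get_image(n); m=optics.camera_model(n)
    np.savez(f'{n}0.npz',p=p,d=d,**{k:np.array(v) for k,v in m.items()})
    cv2.imwrite(f'pics/{n}0.png',p[:,:,::-1])
    print(n,{k:np.round(np.array(v),3).tolist() for k,v in m.items()})
E
```

```text
0.0 [0.21184553 0.47997407 0.25561168] [ 2.06407948e-01  9.78465719e-01 -7.21371275e-04 -2.76176932e-04] 0.025
scene {'K': [[529.736, 0.0, 320.875], [0.0, 529.736, 237.353], [0.0, 0.0, 1.0]], 'R': [[0.748, -0.663, 0.003], [-0.528, -0.599, -0.602], [0.401, 0.449, -0.799]], 't': [-0.481, 0.346, 0.964]}
side {'K': [[504.942, 0.0, 325.821], [0.0, 504.942, 244.223], [0.0, 0.0, 1.0]], 'R': [[0.901, -0.435, -0.007], [-0.248, -0.501, -0.829], [0.357, 0.749, -0.559]], 't': [-0.582, 0.173, 0.932]}
wrist {'K': [[347.455, 0.0, 320.795], [0.0, 347.455, 241.619], [0.0, 0.0, 1.0]], 'tool_from_camera': [[0.001, -0.957, -0.29, 0.074], [1.0, 0.001, 0.001, 0.0], [-0.001, -0.29, 0.957, -0.118], [0.0, 0.0, 0.0, 1.0]]}
```

View pics/scene0.png

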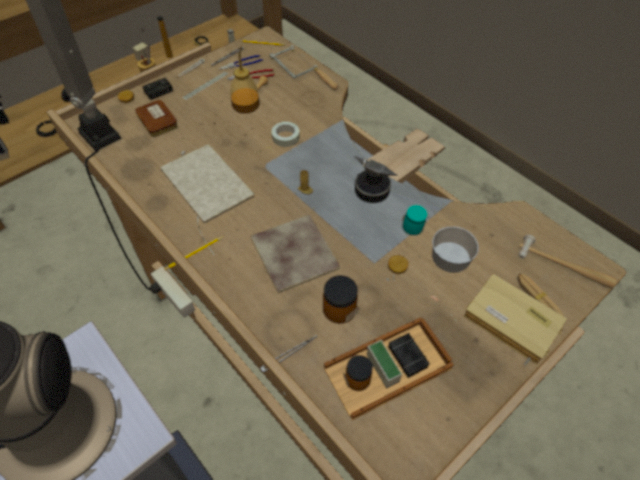

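View pics/side0.png

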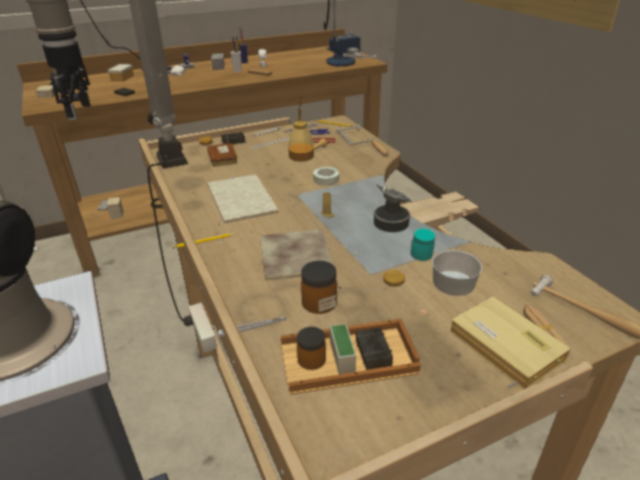

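View pics/wrist0.png

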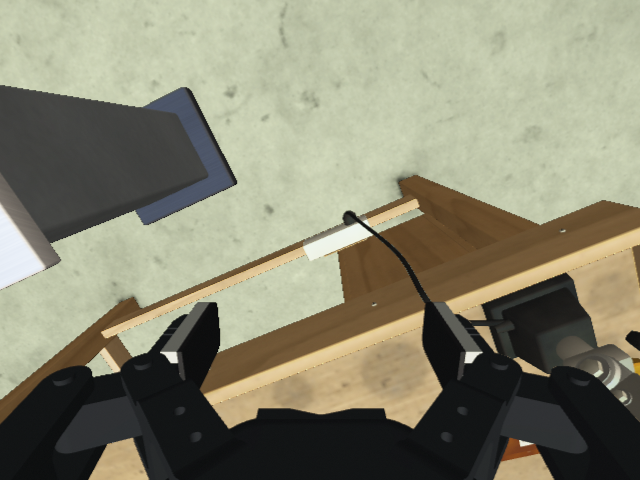

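```bash
cat > h.py <<'E'
import numpy as np, cv2
def cloud(n,i=0,f=None):
    z=np.load(f or f'{n}{i}.npz'); d=z['d'].astype(float); K=z['K']
    v,u=np.mgrid[:480,:640]
    c=np.stack([(u-K[0,2])/K[0,0]*d,(v-K[1,2])/K[1,1]*d,d],-1)
    W=(c-z['t'])@z['R']; W[d<=0]=np.nan
    return z['p'],W
def ray(n,u,v,h,i=0):
    z=np.load(f'{n}{i}.npz');K=z['K'];R=z['R'];t=z['t']
    d=R.T@np.array([(u-K[0,2])/K[0,0],(v-K[1,2])/K[1,1],1]);o=-R.T@t
    return o+d*(h-o[2])/d[2]
E
python3 - <<'E'
from h import *
for n,pts in {'scene':dict(jar=(359,368),bigjar=(340,285),turq=(415,212),carton=(383,360),char=(407,350),pale=(206,182),brown=(294,252),tube=(304,175),puck=(398,264),pen=(295,348),lampbase=(98,130)),
 'side':dict(jar=(311,338),bigjar=(319,272),turq=(423,236),carton=(342,340),char=(374,345),pale=(242,196),brown=(294,250),tube=(327,197),puck=(394,277),pole=(160,100))}.items():
    p,W=cloud(n)
    for k,(u,v) in pts.items(): print(n,k,np.round(W[v,u],4))
p,W=cloud('scene'); c=p[310:420,300:470,::-1]; a=cv2.resize(c,(780,505),interpolation=cv2.INTER_CUBIC); cv2.imwrite('pics/crop1.png',a)
p,W=cloud('side'); c=p[290:400,270:440,::-1]; a=cv2.resize(c,(780,505),interpolation=cv2.INTER_CUBIC); cv2.imwrite('pics/crop2.png',a)
E
```

```text
scene jar [ 0.4705 -0.2997  0.0637]
scene bigjar [ 0.5564 -0.1549  0.0836]
scene turq [ 0.8265 -0.114   0.0583]
scene carton [ 0.5223 -0.3128  0.0437]
scene char [ 0.5762 -0.3263  0.0324]
scene pale [0.542  0.3147 0.014 ]
scene brown [0.5704 0.0087 0.0111]
scene tube [0.7235 0.1526 0.0406]
scene puck [ 0.7197 -0.1695  0.0146]
scene pen [ 0.4245 -0.1691  0.0044]
scene lampbase [0.4218 0.6217 0.0488]
side jar [ 0.4728 -0.3034  0.0624]
side bigjar [ 0.5517 -0.1671  0.0808]
side turq [ 0.8217 -0.1241  0.0593]
side carton [ 0.525  -0.3151  0.0454]
side char [ 0.5753 -0.3376  0.0315]
side pale [0.5486 0.3175 0.0094]
side brown [0.5739 0.0159 0.0115]
side tube [0.7141 0.1334 0.056 ]
side puck [ 0.7206 -0.1727  0.015 ]
side pole [0.4243 0.6255 0.2   ]
```

View pics/crop1.png

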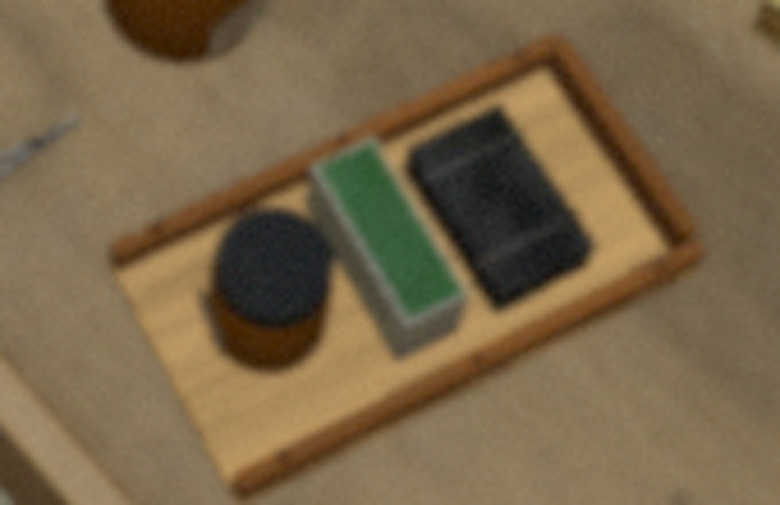

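View pics/crop2.png

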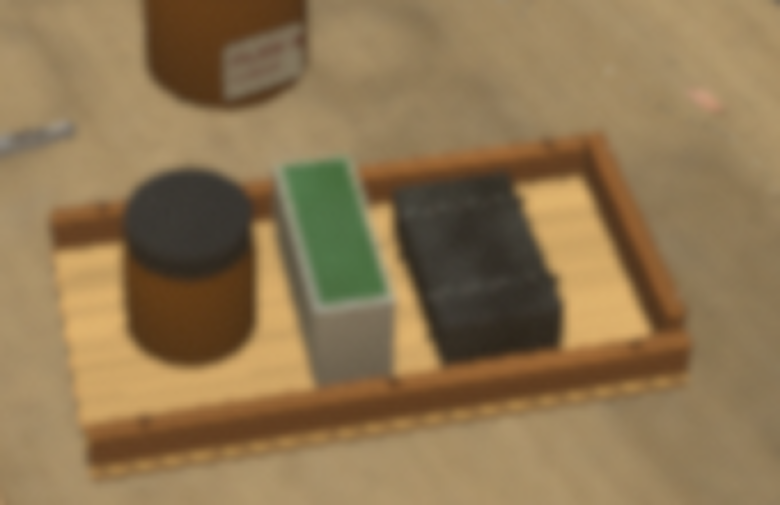

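```bash
cat >> h.py <<'E'
def rayN(n,uv,h,i=0):
    z=np.load(f'{n}{i}.npz');K=z['K'];R=z['R'];t=z['t']
    uv=np.asarray(uv,float).reshape(-1,2)
    d=np.c_[(uv-K[:2,2])/[K[0,0],K[1,1]],np.ones(len(uv))]@R; o=-R.T@t
    return (o+d*((h-o[2])/d[:,2])[:,None])[:,:2]
def big(m):
    n,l,s,c=cv2.connectedComponentsWithStats(m.astype(np.uint8)); k=1+np.argmax(s[1:,4]); return l==k
def rect(P):
    (c,wh,a)=cv2.minAreaRect((P*1000).astype(np.float32)); 
    if wh[0]<wh[1]: wh=wh[::-1]; a+=90
    return np.round(c,1),np.round(wh,1),round((a+90)%180-90,2)  # long-side angle
E
python3 - <<'E'
from h import *
for n in ['scene','side']:
    p,W=cloud(n); X,Y,Z=W[...,0],W[...,1],W[...,2]
    hsv=cv2.cvtColor(p,cv2.COLOR_RGB2HSV); H,S,V=[hsv[...,k].astype(int) for k in range(3)]
    inb=lambda a,b,c,d:(X>a)&(X<b)&(Y>c)&(Y<d)
    def cont(m):
        m=big(cv2.morphologyEx(m.astype(np.uint8),cv2.MORPH_OPEN,np.ones((3,3)))>0)
        c,_=cv2.findContours(m.astype(np.uint8),cv2.RETR_EXTERNAL,cv2.CHAIN_APPROX_NONE)
        return max(c,key=len)[:,0],m
    rk=inb(.38,.72,-.45,-.2)
    c,m=cont(rk&(H>40)&(H<85)&(S>70)); print(n,'carton green',m.sum(),rect(rayN(n,c,.046)))
    c,m=cont(rk&(Z>.056)&(V<90)&(S<110)); P=rayN(n,c,.064); print('jar cap',rect(P),np.round(np.array(cv2.fitEllipse((P*1000).astype(np.float32))[0]),1))
    c,m=cont(rk&(X>.535)&(V<75)&(Z>.024)); print('char',m.sum(),rect(rayN(n,c,.030)), 'medianZ',np.nanmedian(Z[m]))
    for nm,(u,v) in {'pale':((206,182),(242,196)),'brown':((294,252),(294,250))}.items():
        u,v=(u,v) if n=='scene' else {'pale':(242,196),'brown':(294,250)}[nm]
        cx,cy=W[v,u,:2]
        m=inb(cx-.14,cx+.14,cy-.17,cy+.17)&(S<(80 if nm=='pale' else 70))&(Z<.03)
        c,m=cont(m); print(nm,m.sum(),rect(rayN(n,c,.013)), V[m].mean())
        o=p.copy(); cv2.drawContours(o,[c],-1,(255,0,0),1); cv2.imwrite(f'pics/{n}_{nm}.png',cv2.resize(o[...,::-1][130:320,130:370],(720,570)))
    # rack rails
    m=rk&(S>130)&(Z>.015); print('S table',np.median(S[inb(.6,.7,-.2,-.1)]))
E
```

```text
scene carton green 428 (array([ 524.9, -313.7]), array([72.1, 23.3]), 74.52)
jar cap (array([ 471.3, -298.9]), array([44.9, 44.1]), 46.75) [ 471.6 -298.9]
char 869 (array([ 573.2, -332.3]), array([74.1, 48.6]), 76.68) medianZ 0.03045236902665955Traceback (most recent call last):
  File "<stdin>", line 17, in <module>
  File "<stdin>", line 5, in <lambda>
ValueError: operands could not be broadcast together with shapes (480,640) (2,)
```

Run:
```python
from h import *
for n in ['scene','side']:
    p,W=cloud(n); X,Y,Z=W[...,0],W[...,1],W[...,2]
    hsv=cv2.cvtColor(p,cv2.COLOR_RGB2HSV); H,S,V=[hsv[...,k].astype(int) for k in range(3)]
    inb=lambda a,b,c,d:(X>a)&(X<b)&(Y>c)&(Y<d)
    def cont(m):
        m=big(cv2.morphologyEx(m.astype(np.uint8),cv2.MORPH_OPEN,np.ones((3,3)))>0)
        c,_=cv2.findContours(m.astype(np.uint8),cv2.RETR_EXTERNAL,cv2.CHAIN_APPROX_NONE)
        return max(c,key=len)[:,0],m
    rk=inb(.38,.72,-.45,-.2)
    c,m=cont(rk&(H>40)&(H<85)&(S>70)); print(n,'carton green',m.sum(),rect(rayN(n,c,.046)))
    c,m=cont(rk&(Z>.056)&(V<90)&(S<110)); P=rayN(n,c,.064); print('jar cap',rect(P))
    c,m=cont(rk&(X>.535)&(V<75)&(Z>.026)); print('char',m.sum(),rect(rayN(n,c,.030)))
    tiles=[]
    for nm in ['pale','brown']:
        u,v={'pale':(206,182),'brown':(294,252)}[nm] if n=='scene' else {'pale':(242,196),'brown':(294,250)}[nm]
        cx,cy=W[v,u,:2]
        m=inb(cx-.14,cx+.14,cy-.15,cy+.15)&(S<85)&(V>70)&(Z<.03)
        if nm=='brown': m&=(S<75)&(H<25)
        print(nm,'HSV',[int(np.median(q[v-8:v+8,u-8:u+8])) for q in (H,S,V)])
        c,m=cont(m); print(nm,m.sum(),rect(rayN(n,c,.013)))
        o=p.copy(); cv2.drawContours(o,[c],-1,(255,0,0),1); tiles.append(o)
    o=p.copy(); o=np.where(tiles[0]!=p,tiles[0],tiles[1])
    cv2.imwrite(f'pics/{n}_tiles.png',cv2.resize(o[130:320,130:370,::-1],(720,570)))
    # table & mat HSV
    for q in [(0.65,-.1),(0.45,.13)]:
        mm=inb(q[0]-.02,q[0]+.02,q[1]-.02,q[1]+.02); print('table',[int(np.median(w[mm])) for w in (H,S,V)])
```

```text
scene carton green 428 (array([ 524.9, -313.7]), array([72.1, 23.3]), 74.52)
jar cap (array([ 471.3, -298.9]), array([44.9, 44.1]), 46.75)
char 844 (array([ 573.8, -332.4]), array([73.9, 47.9]), 76.11)
pale HSV [26, 34, 160]
pale 4076 (array([543.8, 326.1]), array([245.3, 157.4]), 83.52)
brown HSV [17, 56, 113]
brown 3720 (array([572.1,  10.8]), array([165.8, 150.6]), 74.28)
table [18, 91, 133]
table [18, 90, 139]
side carton green 413 (array([ 526.1, -314.5]), array([71.1, 24.3]), 75.48)
jar cap (array([ 472. , -302.9]), array([49., 45.]), 63.85)
char 831 (array([ 574.8, -333.6]), array([77.5, 46.8]), 74.61)
pale HSV [25, 48, 194]
pale 2291 (array([545.7, 318.2]), array([245.7, 147.5]), 84.97)
brown HSV [17, 68, 135]
brown 2252 (array([572.9,   8. ]), array([163.2, 146.5]), 74.78)
table [19, 98, 160]
table [19, 98, 169]
```

View pics/scene_tiles.png

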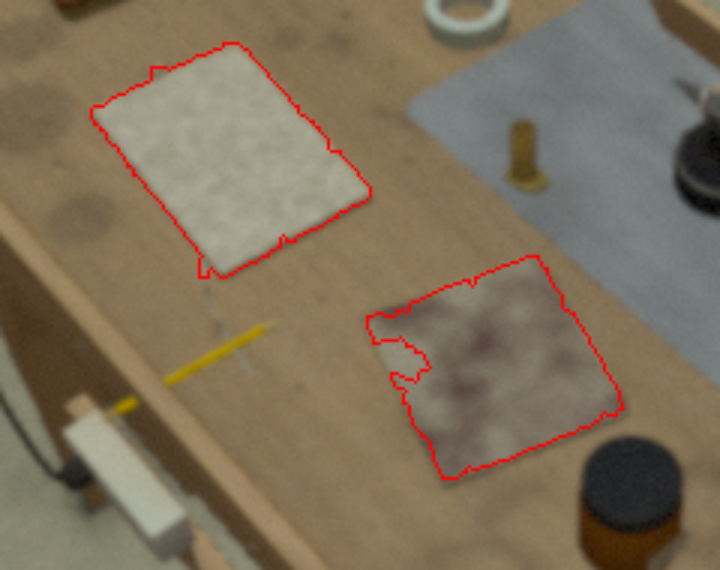

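View pics/side_tiles.png

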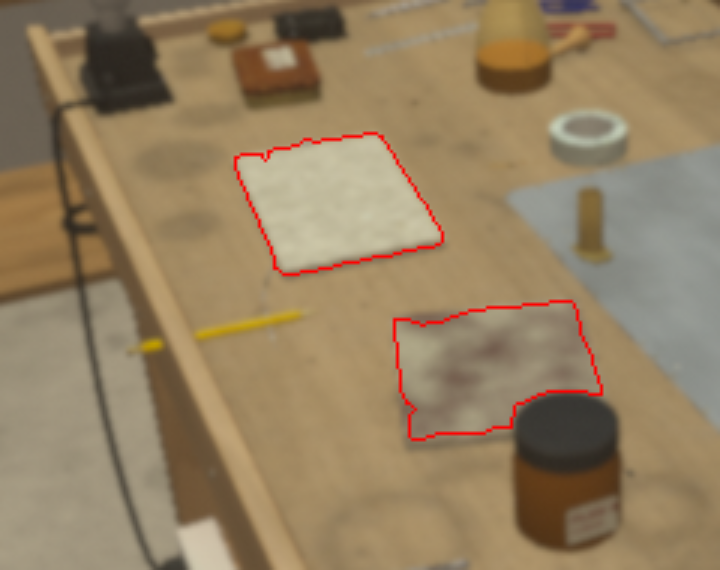

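```bash
python3 - <<'E'
from h import *
def off(l,ox,oy,s): return [(a/s+ox-0.33,b/s+oy-0.33) for a,b in l]
T={('scene','brown'):off([(366,316),(540,254),(622,410),(446,480)],130,130,3),
('scene','pale'):off([(92,112),(236,42),(371,192),(222,277)],130,130,3),
('side','pale'):off([(236,156),(379,134),(443,238),(283,273)],130,130,3)}
for (n,k),l in T.items():
    P=rayN(n,l,.013)*1000; e=np.diff(np.r_[P,P[:1]],axis=0)
    print(n,k,P.mean(0).round(1),np.linalg.norm(e,axis=1).round(1),np.degrees(np.arctan2(e[:,1],e[:,0])).round(1), P.round(0).tolist())
s=780/170
for n,o,l in [('scene',(300,310),[(112,252),(558,38),(702,245),(238,490)]),('side',(270,290),[(52,212),(605,135),(690,318),(88,430)])]:
    P=rayN(n,[(a/s+o[0],b/s+o[1]) for a,b in l],.024)*1000; e=np.diff(np.r_[P,P[:1]],axis=0)
    print(n,'rack',P.mean(0).round(1),np.linalg.norm(e,axis=1).round(1),np.degrees(np.arctan2(e[:,1],e[:,0])).round(1))
E
python3 - <<'E'
from workcell import r, command_gripper, optics
import numpy as np,cv2
m=optics.camera_model('wrist');K=m['K'];T=np.array(m['tool_from_camera'])
for w in [.085,.068,.048,.030]:
    command_gripper(w,20); 
    p,d=optics.get_image('wrist'); v,u=np.mgrid[:480,:640]
    c=np.stack([(u-K[0][2])/K[0][0]*d,(v-K[1][2])/K[1][1]*d,d,np.ones_like(d)],-1)@T.T
    msk=(d>0)&(d<.2)&(abs(c[...,0])<.02)&(c[...,2]>-.02)
    for sg in (1,-1):
        q=c[msk&(sg*c[...,1]>0)]; 
        print(w,r.read_state()['grip_width'].__round__(4),sg,len(q),'zmax',np.percentile(q[:,2],99).round(4),'y inner',(np.percentile(sg*q[:,1],2)).round(4),'outer',np.percentile(sg*q[:,1],98).round(4), r.tip_extent, r.read_state()['time_s'])
E
```

```text
scene brown [573.   11.3] [145.8 160.1 139.4 161.1] [ -16.5 -108.8  163.9   73.5] [[527.0, 109.0], [667.0, 67.0], [616.0, -84.0], [482.0, -46.0]]
scene pale [545.7 320.4] [140.1 219.7 140.6 222.8] [ -3.7 -94.6 177.5  85.3] [[485.0, 435.0], [625.0, 426.0], [607.0, 207.0], [467.0, 213.0]]
side pale [546.4 316.3] [137.  215.7 139.2 226.9] [ -6.7 -94.6 178.   84.8] [[488.0, 435.0], [624.0, 419.0], [606.0, 204.0], [467.0, 209.0]]
scene rack [ 531.9 -321.6] [221.6 108.8 222.5 110.4] [ -14.6 -104.7  165.8   74.8]
side rack [ 537.  -319.4] [223.3 100.3 223.6 109.2] [ -14.9 -104.9  167.4   75. ]
0.085 0.085 1 2664 zmax 0.0101 y inner 0.0427 outer 0.0561 0.025 0.4167
0.085 0.085 -1 2667 zmax 0.0104 y inner 0.0416 outer 0.055 0.025 0.4167
0.068 0.0679 1 2693 zmax 0.0157 y inner 0.0342 outer 0.0475 0.025 0.7833
0.068 0.0679 -1 2674 zmax 0.0159 y inner 0.0332 outer 0.0464 0.025 0.7833
0.048 0.0482 1 2535 zmax 0.02 y inner 0.0243 outer 0.0375 0.025 1.1667
0.048 0.0482 -1 2535 zmax 0.0197 y inner 0.0233 outer 0.0364 0.025 1.1667
0.03 0.0302 1 2387 zmax 0.0214 y inner 0.0154 outer 0.0326 0.025 1.5333
0.03 0.0302 -1 2397 zmax 0.0213 y inner 0.0144 outer 0.0316 0.025 1.5333
```

```bash
cat >> h.py <<'E'
def Q(psi):
    a=np.radians(psi+90)/2; return [float(np.cos(a)),float(np.sin(a)),0.,0.]
def wcloud(p,d,m,pos,quat):
    from scipy.spatial.transform import Rotation as Ro
    K=np.array(m['K']); T=np.array(m['tool_from_camera']); v,u=np.mgrid[:480,:640]
    c=np.stack([(u-K[0,2])/K[0,0]*d,(v-K[1,2])/K[1,1]*d,d,np.ones_like(d)],-1)@T.T
    W=c[...,:3]@Ro.from_quat(quat).as_matrix().T+pos; W[d<=0]=np.nan; return W
def wray(m,pos,quat,uv,h):
    from scipy.spatial.transform import Rotation as Ro
    K=np.array(m['K']); T=np.array(m['tool_from_camera']); R=Ro.from_quat(quat).as_matrix()
    uv=np.asarray(uv,float).reshape(-1,2)
    d=(np.c_[(uv-K[:2,2])/[K[0,0],K[1,1]],np.ones(len(uv))]@T[:3,:3].T)@R.T; o=R@T[:3,3]+pos
    return (o+d*((h-o[2])/d[:,2])[:,None])[:,:2]
E
python3 - <<'E'
from workcell import r, command_gripper, optics
from h import *
r.reach([0.50,-0.31,0.26],Q(75)); command_gripper(.068,20)
s=r.read_state(); pos=np.array(s['eef_pos']);q=s['eef_rot']; print(s['time_s'],pos,q,s['joint_positions'])
p,d=optics.get_image('wrist'); m=optics.camera_model('wrist')
np.savez('w1.npz',p=p,d=d,pos=pos,q=q,**m); cv2.imwrite('pics/w1.png',p[...,::-1])
E
```

```text
4.9333 [ 0.50006285 -0.30993598  0.2600279 ] [ 1.30465514e-01  9.91452847e-01 -2.17404150e-05  3.41254896e-05] [-6.85075003e-01  4.56615243e-01  1.33554894e+00 -1.07808705e-06
  1.34934756e+00 -1.99419411e+00]
```

View pics/w1.png

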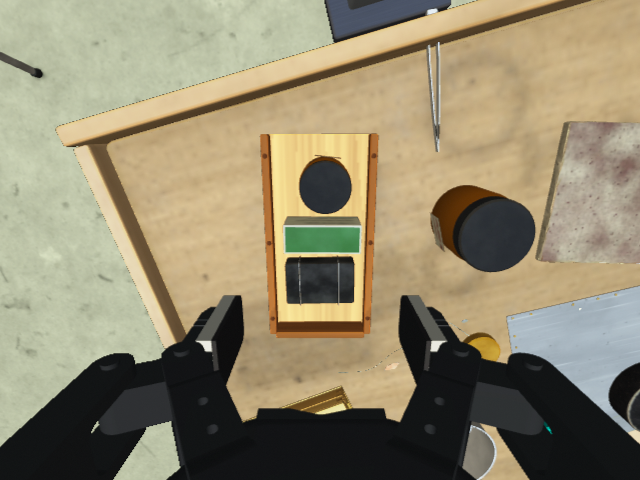

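Run:
```python
from h import *
z=np.load('w1.npz'); p=z['p'];pos=z['pos'];q=z['q'];m={'K':z['K'],'tool_from_camera':z['tool_from_camera']}
hsv=cv2.cvtColor(p,cv2.COLOR_RGB2HSV); H,S,V=[hsv[...,k].astype(int) for k in range(3)]
W=wcloud(p,z['d'],m,pos,q)
def box(a,b,c,d):
    k=np.zeros((480,640),bool);k[b:d,a:c]=1;return k
def f(mask,h,nm):
    mk=big(mask); c=max(cv2.findContours(mk.astype(np.uint8),0,cv2.CHAIN_APPROX_NONE)[0],key=len)[:,0]
    P=wray(m,pos,q,c,h); print(nm,mk.sum(),rect(P),'medZ',np.nanmedian(W[...,2][mk]).round(4))
f(box(280,215,365,258)&(H>40)&(H<90)&(S>80),.046,'carton')
f(box(290,150,360,215)&(V<75)&(S<120),.064,'jar')
f(box(275,255,365,306)&(V<85),.030,'char')
P=wray(m,pos,q,[(262,134),(378,134),(371,331),(270,331)],.024)*1000; e=np.diff(np.r_[P,P[:1]],axis=0)
print('rack',P.mean(0).round(1),np.linalg.norm(e,axis=1).round(1),np.degrees(np.arctan2(e[:,1],e[:,0])).round(1))
```

```text
carton 1765 (array([ 524.2, -314.1]), array([72.9, 24.9]), 75.05) medZ 0.0469
jar 2140 (array([ 472.8, -297.9]), array([46.8, 45.3]), -14.94) medZ 0.0641
char 2956 (array([ 572.7, -329.6]), array([73.5, 52.7]), 75.05) medZ 0.0304
rack [ 531.9 -318.1] [113.  217.5 116.7 217.4] [  75.1  -14.3 -105.   164.7]
```

```bash
cat >> h.py <<'E'
def pick(x,y,psi,z,opening,force,lift=.22):
    from workcell import r, command_gripper
    command_gripper(opening)
    r.reach([x,y,lift-.06],Q(psi))
    hit=r.move_straight([x,y,z],speed=.08,max_force=8)
    s=r.read_state(); print('down',hit,np.round(s['eef_pos'],4))
    if hit: return False
    command_gripper(.0,force); s=r.read_state(); print('grip',round(s['grip_width'],4))
    r.move_straight([x,y,lift],speed=.12); s=r.read_state(); print('lift',round(s['grip_width'],4),np.round(s['eef_pos'],4),s['time_s']); return True
def place(x,y,psi,z,over,opening,lift=.22,up=.22):
    from workcell import r, command_gripper
    r.reach([x,y,lift],Q(psi))
    r.move_straight([x,y,z+.012],speed=.12)
    hit=r.move_straight([x,y,z-over],speed=.03,max_force=5)
    s=r.read_state(); print('placed',hit,np.round(s['eef_pos'],4),np.round(s['contact_force'],1))
    command_gripper(opening); r.hold(.2)
    r.move_straight([x,y,up],speed=.12); print(r.read_state()['time_s'])
def snap(k):
    from workcell import optics
    for n in ['scene','side']:
        p,d=optics.get_image(n); m=optics.camera_model(n)
        np.savez(f'{n}{k}.npz',p=p,d=d,**{a:np.array(v) for a,v in m.items()}); cv2.imwrite(f'pics/{n}{k}.png',p[:,:,::-1])
E
python3 - <<'E'
from workcell import r
from h import *
try:
    if pick(.4723,-.2995,75,.046,.068,40): r.hold(.1)
except r.PlanningError as e: print('ERR',e)
snap(1)
E
```

```text
down False [ 0.4726 -0.2997  0.0465]
grip 0.0492
lift 0.0495 [ 0.472  -0.2993  0.2192] 9.175
```

View pics/side1.png

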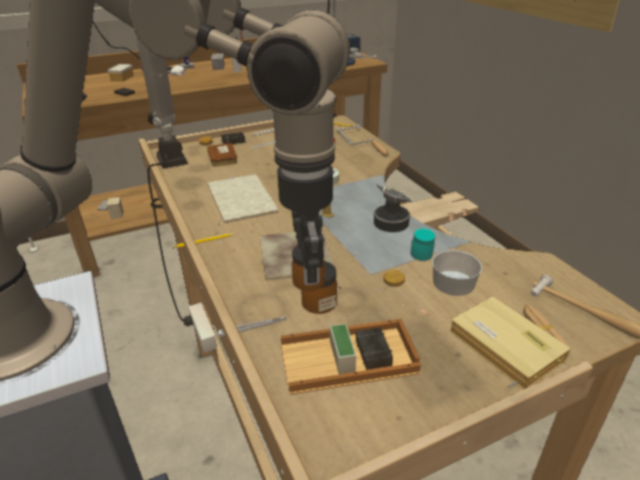

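The side view shows the jar held in the fingers near (310,268), and the rack now holds only the carton (342,348) and the block (373,347). Next: place the jar, then the carton.

Run:
```python
from workcell import r
from h import *
try:
    place(.550,.363,75,.0535,.004,.075)
    pick(.5248,-.3140,-15,.0575,.050,30)
except r.PlanningError as e: print('ERR',e)
snap(2)
```

```text
placed True [0.5502 0.3633 0.0539] [-0.3  0.1  3.2]
15.7417
down False [ 0.5251 -0.3142  0.0581]
grip 0.0297
lift 0.0291 [ 0.5245 -0.3138  0.2191] 21.775
```

View pics/side2.png

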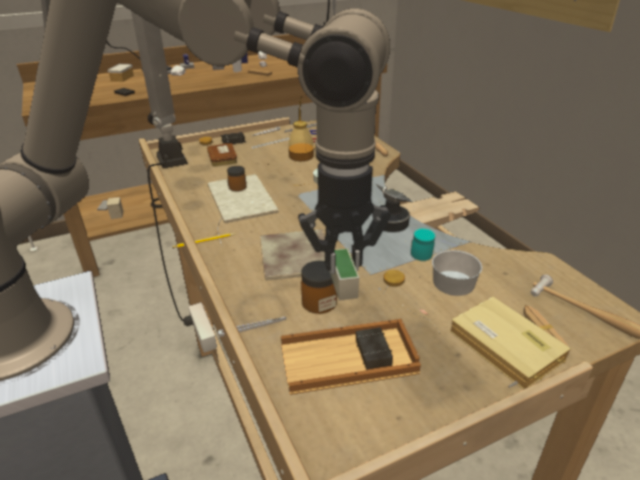

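View pics/scene2.png

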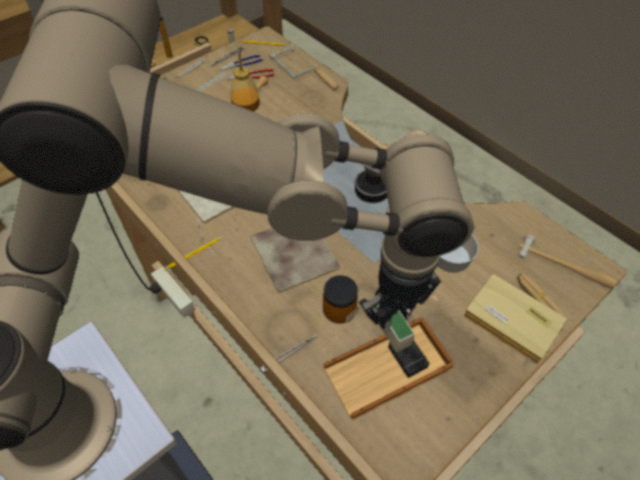

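The jar stands on the pale tile at side (237,178) and the carton is held at (346,272). Next: place the carton, then view the pale tile and the rack from the wrist.

Run:
```python
from workcell import r,optics
from h import *
def wsnap(k):
    s=r.read_state(); p,d=optics.get_image('wrist'); m=optics.camera_model('wrist')
    np.savez(k+'.npz',p=p,d=d,pos=np.array(s['eef_pos']),q=s['eef_rot'],**m); cv2.imwrite(f'pics/{k}.png',p[...,::-1])
try:
    place(.541,.268,-5,.065,.004,.052,up=.26)
    wsnap('w2')
    r.reach([.54,-.322,.24],Q(-15)); wsnap('w3'); print(r.read_state()['time_s'])
except r.PlanningError as e: print('ERR',e)
z=np.load('w3.npz'); m={'K':z['K'],'tool_from_camera':z['tool_from_camera']}
V=cv2.cvtColor(z['p'],cv2.COLOR_RGB2HSV)[...,2]; W=wcloud(z['p'],z['d'],m,z['pos'],z['q'])
mk=big((V<85)&(abs(W[...,2]-.03)<.006)&(abs(W[...,0]-.573)<.06)&(abs(W[...,1]+.331)<.07))
c=max(cv2.findContours(mk.astype(np.uint8),0,cv2.CHAIN_APPROX_NONE)[0],key=len)[:,0]
print(mk.sum(),rect(wray(m,z['pos'],z['q'],c,.03)))
```

```text
placed True [0.5406 0.2681 0.0649] [-0.9  0.5  5.1]
28.075
30.2917
3590 (array([ 576.6, -330.1]), array([74.3, 48.2]), 75.77)
```

View pics/w2.png

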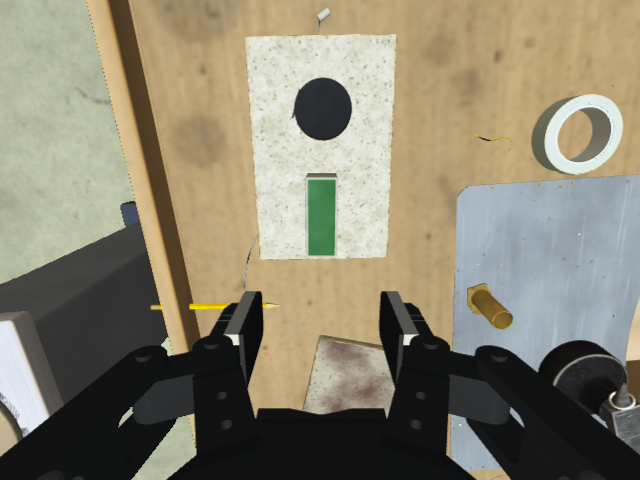

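View pics/w3.png

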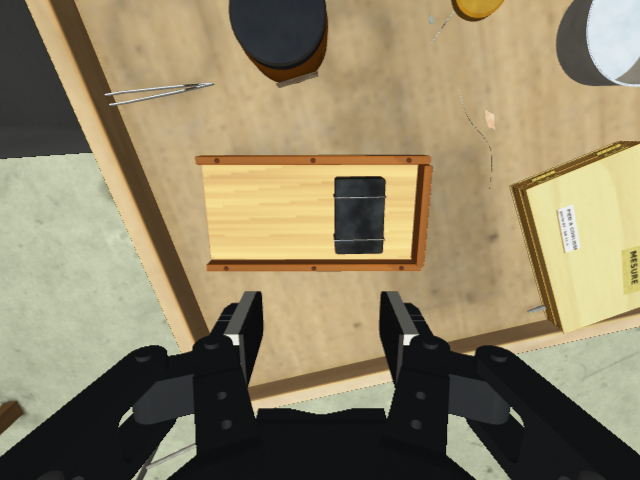

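Run:
```python
from workcell import r,optics
from h import *
z=np.load('w2.npz'); m={'K':z['K'],'tool_from_camera':z['tool_from_camera']}
P=wray(m,z['pos'],z['q'],[(246,37),(396,34),(387,257),(260,259)],.013)*1000; e=np.diff(np.r_[P,P[:1]],axis=0)
print('pale',P.mean(0).round(1),np.linalg.norm(e,axis=1).round(1),np.degrees(np.arctan2(e[:,1],e[:,0])).round(1))
P=wray(m,z['pos'],z['q'],[(308,179),(335,179),(335,256),(308,256)],.053)*1000; print('carton',P.mean(0).round(1),P.round(0).tolist())
P=wray(m,z['pos'],z['q'],[(323,108)],.071)*1000; print('jar',P)
def wsnap(k):
    s=r.read_state(); p,d=optics.get_image('wrist'); m=optics.camera_model('wrist')
    np.savez(k+'.npz',p=p,d=d,pos=np.array(s['eef_pos']),q=s['eef_rot'],**m); cv2.imwrite(f'pics/{k}.png',p[...,::-1])
try:
    if pick(.5757,-.3303,-15,.032,.068,40):
        r.reach([.553,-.06,.26],Q(-15.5)); r.hold(.2); wsnap('w4')
except r.PlanningError as e: print('ERR',e)
```

```text
pale [546.7 322.1] [139.3 219.  141.2 219.1] [ -4.  -94.  176.   85.5]
carton [541.2 266.8] [[532.0, 305.0], [557.0, 303.0], [551.0, 228.0], [525.0, 230.0]]
jar [[550.83939532 364.17334745]]
down False [ 0.576  -0.3305  0.0326]
grip 0.0473
lift 0.0473 [ 0.5754 -0.3301  0.2191] 34.8167
```

View pics/w4.png

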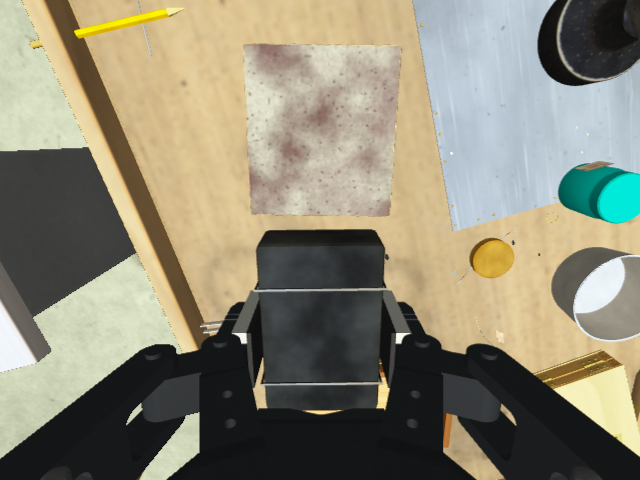

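Run:
```python
from h import *
z=np.load('w4.npz'); m={'K':z['K'],'tool_from_camera':z['tool_from_camera']}; pos=z['pos'];q=z['q']; print(pos)
P=wray(m,pos,q,[(245,45),(400,46),(388,215),(252,214)],.013)*1000; e=np.diff(np.r_[P,P[:1]],axis=0)
print('brown',P.mean(0).round(1),np.linalg.norm(e,axis=1).round(1),np.degrees(np.arctan2(e[:,1],e[:,0])).round(1))
I=np.eye(4); 
W=wcloud(z['p'],z['d'],m,np.zeros(3),[0,0,0,1])
for v in range(225,410,12): print(v,np.round(W[v,320],4))
```

```text
[ 0.55316745 -0.06125074  0.25952016]
brown [573.8  11.1] [145.2 161.7 145.7 161.5] [ -15.9 -106.3  164.    73.5]
225 [-0.0205 -0.0006  0.26  ]
237 [ 0.0371 -0.0001  0.0115]
249 [ 0.0351 -0.0001  0.0027]
261 [ 0.0308 -0.0001  0.0015]
273 [ 0.0258 -0.0001  0.0024]
285 [ 0.0213 -0.0001  0.0015]
297 [ 0.0157 -0.0001  0.0029]
309 [ 0.0107 -0.0001  0.0027]
321 [ 0.0058 -0.0001  0.0022]
333 [ 0.0002 -0.0001  0.0027]
345 [-0.0049 -0.0001  0.0021]
357 [-0.0102 -0.0001  0.0018]
369 [-0.0162 -0.0001  0.0023]
381 [-0.0219 -0.0001  0.0022]
393 [-0.0282 -0.0001  0.0026]
405 [-0.0353 -0.0001  0.0036]
```

The image shows the block level and centred in the jaws. The brown tile, at (322,130), agrees with the scene estimate. I'll place the block.

Run:
```python
from workcell import r,optics
from h import *
def wsnap(k):
    s=r.read_state(); p,d=optics.get_image('wrist'); m=optics.camera_model('wrist')
    np.savez(k+'.npz',p=p,d=d,pos=np.array(s['eef_pos']),q=s['eef_rot'],**m); cv2.imwrite(f'pics/{k}.png',p[...,::-1])
place(.5733,.0110,-16,.0395,.004,.066,up=.26)
wsnap('w5')
r.hold(.2)
z=np.load('w5.npz'); m={'K':z['K'],'tool_from_camera':z['tool_from_camera']};pos=z['pos'];q=z['q']
W=wcloud(z['p'],z['d'],m,pos,q); V=cv2.cvtColor(z['p'],cv2.COLOR_RGB2HSV)[...,2]
mk=big((V<85)&(abs(W[...,2]-.037)<.006)&(abs(W[...,0]-.573)<.07)&(abs(W[...,1]-.011)<.07))
c=max(cv2.findContours(mk.astype(np.uint8),0,cv2.CHAIN_APPROX_NONE)[0],key=len)[:,0]
print(mk.sum(),rect(wray(m,pos,q,c,.037)))
```

```text
placed True [0.5734 0.011  0.0394] [-0.1  0.3  4.2]
41.0833
3381 (array([573.7,  11.5]), array([74.4, 48.2]), 74.07)
```

View pics/w5.png

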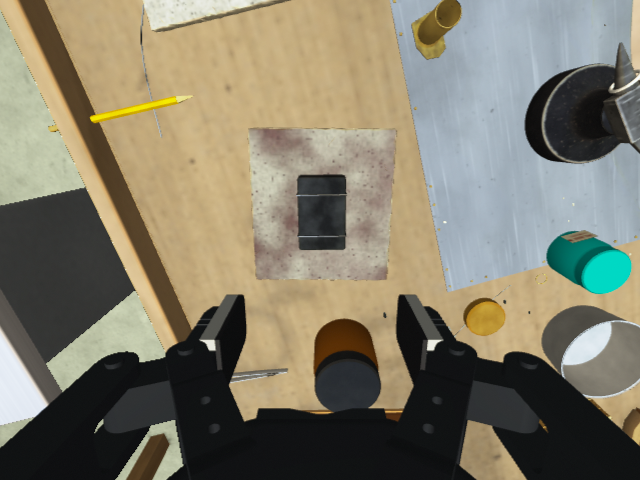

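Run:
```python
from workcell import r,optics
from h import *
def wsnap(k):
    s=r.read_state(); p,d=optics.get_image('wrist'); m=optics.camera_model('wrist')
    np.savez(k+'.npz',p=p,d=d,pos=np.array(s['eef_pos']),q=s['eef_rot'],**m); cv2.imwrite(f'pics/{k}.png',p[...,::-1])
if pick(.5408,.2679,-5,.055,.052,30):
    place(.5249,-.3141,-15,.0480,.004,.052,up=.24)
    wsnap('w6')
```

```text
down False [0.5411 0.268  0.0556]
grip 0.0295
lift 0.0293 [0.5404 0.2678 0.2192] 46.0167
placed True [ 0.525  -0.3142  0.048 ] [-0.4 -1.   3.5]
52.3333
```

View pics/w6.png

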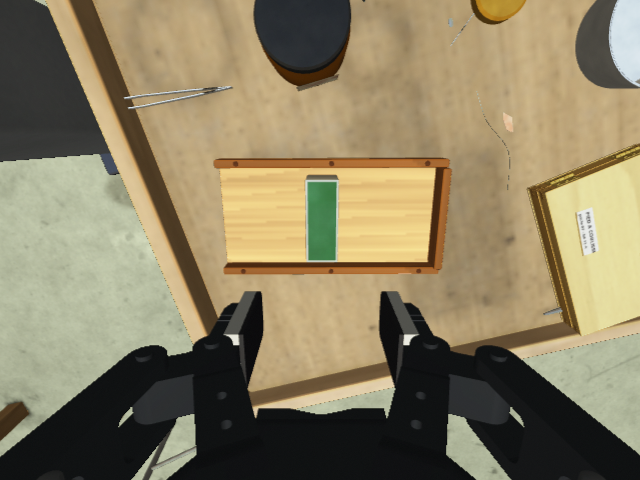

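The carton is upright and straight across the rack at (322,220). Now the jar.

Run:
```python
from workcell import r,optics
from h import *
def wsnap(k):
    s=r.read_state(); p,d=optics.get_image('wrist'); m=optics.camera_model('wrist')
    np.savez(k+'.npz',p=p,d=d,pos=np.array(s['eef_pos']),q=s['eef_rot'],**m); cv2.imwrite(f'pics/{k}.png',p[...,::-1])
if pick(.5505,.3636,75,.0535,.068,40):
    place(.4724,-.2993,75,.0470,.004,.066,up=.20)
    r.reach([.50,-.31,.26],Q(75)); r.hold(.2); wsnap('w7'); print(r.read_state()['time_s'],r.read_state()['contact_force'])
z=np.load('w7.npz'); p=z['p'];pos=z['pos'];q=z['q'];m={'K':z['K'],'tool_from_camera':z['tool_from_camera']}
hsv=cv2.cvtColor(p,cv2.COLOR_RGB2HSV); H,S,V=[hsv[...,k].astype(int) for k in range(3)]
W=wcloud(p,z['d'],m,pos,q)
def box(a,b,c,d):
    k=np.zeros((480,640),bool);k[b:d,a:c]=1;return k
def f(mask,h,nm):
    mk=big(mask); c=max(cv2.findContours(mk.astype(np.uint8),0,cv2.CHAIN_APPROX_NONE)[0],key=len)[:,0]
    P=wray(m,pos,q,c,h); print(nm,mk.sum(),rect(P),'medZ',np.nanmedian(W[...,2][mk]).round(4))
f(box(280,215,365,258)&(H>40)&(H<90)&(S>80),.046,'carton')
f(box(290,150,360,215)&(V<75)&(S<120),.064,'jar')
```

```text
down False [0.5508 0.3638 0.0542]
grip 0.0496
lift 0.0491 [0.5502 0.3634 0.219 ] 58.4417
placed True [ 0.4724 -0.2996  0.0469] [-0.7 -0.8  3.5]
64.6833
65.3083 [ 0.42232106  0.36550513 -0.32299483]
carton 1842 (array([ 525.2, -314.5]), array([73.1, 24.9]), 75.02) medZ 0.0469
jar 2157 (array([ 471.9, -298.1]), array([46.6, 45.1]), -14.98) medZ 0.064
```

View pics/w7.png

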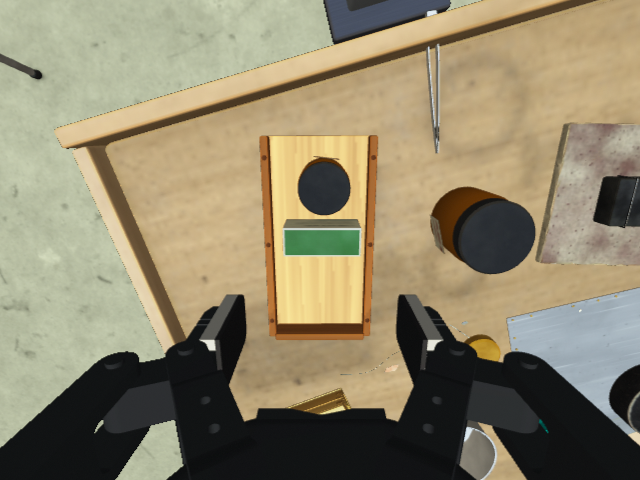

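Jar (325,186) and carton (322,241) are back within about 1 mm of where the same view showed them at the start. Handing in.

Run:
```python
from workcell import r
r.finish_job(); print(r.read_state()['time_s'])
```

```text
the job is handed in; nothing more can be done
the job is handed in; nothing more can be done
```

The job is done and handed in at about 65 s of the 128 s allowed; the hand-in gives no verdict. I stood the jar and the carton on the pale tile, laid the charcoal block on the brown tile, then put the carton and the jar back in the rack.

**Last checks, all from the wrist camera:**
- **Charcoal block:** centre at (573.7, 11.5) mm against the tile centre at about (573.8, 11.1) mm, with its long side within about 1° of the tile's. This was measured just after placing it; the last picture still shows it on the tile.
- **Carton:** at (525.2, -314.5) mm, having started at (524.2, -314.1) mm, and straight across the rack at 75.0°.
- **Jar:** at (471.9, -298.1) mm, having started at (472.8, -297.9) mm.
- **Upright:** the tops of the jar and carton read 64 mm and 47 mm, the same as at the start. The arm stood clear of everything at hand-in.

**Not measured:** I did not measure the brass tube or the wax puck at the end. The arm never went near them, and in the later pictures both stood where expected.

**Disagreements:**
- The charcoal block's starting position differed by up to about 4 mm between views. I used a closer wrist view for the grasp.
- The side view also showed the brown tile about 3 mm off, because the big jar hid part of it, so I used the scene and wrist views there.

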